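# Park the cup tray under the shelf of the carrom table

### The arm

A 6-joint arm with a two-finger parallel gripper is mounted at the origin on the work surface. World frame = base frame: x ahead of the robot, y to its left, z up, the work surface at z = 0. Lengths are in mm, angles in rad, forces in N, time in s.
With the tool pointing down it reaches from about 350 to 775 mm from the base axis. Payload 7.3 kg.
Tool frame: the origin (TCP) lies on the centre line of the jaws, within the pads' length; the fingertips stand 22 mm ahead of it and the grasp point (between the pads) lies 3 mm ahead of it; z points along the fingers, y is the direction in which the jaws open and shut (so a half turn about z gives the same grasp; the last joint's range is limited). The gripper opens to 92 mm and grips with 3 to 60 N. Pads are 19 mm wide; open, the fingers measure 130 mm over their backs; the gripper's body (75 mm by 190 mm) begins 47 mm behind the grasp point.
Start: joints at [-0.146, 0.342, 1.524, -0, 1.275, -0.146], TCP at [525.017, 0.02, 248.741] pointing down, gripper open.
Joint ranges: [-2.53, 2.53], [-0.77, 2.02], [0.04, 2.7], [-1, 4.14], [0.28, 2.66], [-3.11, 3.11]. Speed limits (rad/s): [2.57, 2.57, 3.14, 3.14, 3.14, 3.14].

### API

Orientations are given as [roll, pitch, yaw] about the fixed x, y, z axes, in that order (R = Rz(yaw) Ry(pitch) Rx(roll)).
In Python, from plant import get_obs, capture, bot, spot_in gives the robot as it stands.
- The arm moves only by the shell command python3 -m handwheel 'ROWS' [OPENING]. ROWS is JSON, a list of rows, each a list of 2 entries, a list of its own where there are three numbers: the shift along the world's x, y, z in mm, then the turn, a rotation vector about the world's x, y, z in rad. In form: [[[x, y, z], [wx, wy, wz]], ...]. A call has 1 to 12 rows; each row shifts and turns the commanded pose from where the row before left it; what a row does not reach is not made up. A row lasts 1/8 s, in which the tool goes at most 62.5 mm and 10.7 degrees, less where a joint would pass 70% of its speed; a pose out of reach is approached as far as the arm can. A call is refused whole if a number of a shift passes 62.5 or a number of a turn 0.188, either way. A call with a gripper value outside its range is refused whole. OPENING is the closure, from 0 (fully open) to 1 (shut), set as the call begins (- or left out, the last holds). The fingers move at their own pace and stop on an object; the grip force is fixed at half the most. Time passes only in rows, so rows that do not move let the fingers close. It gives the time, the measured TCP pose, the force and the opening at its end, in the units of the state.
- get_obs(): the state, without advancing time (a new reading comes with each control period).
- capture(name): name is "scene" or "side" or "wrist"; returns a dict with "img" (400x640x3 uint8, red, green, blue), "fx", "fy", "cx", "cy" (pixels), "cam_to_world" (4x4, takes a point from camera to world coordinates). Camera axes: x right, y up, looking along -z (the intrinsics and any distortion apply to the point x, -y, -z); pixel columns grow to the right and rows downward; lengths in mm; the calibration is good to about 2 mm. The wrist camera is an equidistant fisheye: a pixel r from the principal point sees the ray r / f radians off the axis. A picture is of the moment at which its call begins. There is no depth.
- bot.close_job(): hands the job in, once; it reports no verdict.
Trained networks look in the newest picture that a camera, given by its name, has taken for a name from the list of things; names that differ only in an ending like _2 or _b are one class to them, and where a whole thing is asked for, a point or a joint stands for the part that bears it (a point fixed in the world has none). Each returns a list of dicts, best first, with "score" (0 to 1); they miss things now and then, are a little off and sometimes report something else, mostly with a low value. They report only what shows in the picture. A call takes as long as a camera call.
- spot_in(thing, camera): "xyz" ([x, y, z] in mm, in the coordinates of the camera as it stood for that picture, good to about 4 mm: the middle of the surface that is visible of it).
The state is a dict: "time": time; "joint_positions": joint angles; "dq": joint speeds; "tau": joint torques, N m; "tool_pos": TCP position; "tcp_rot": TCP orientation; "contact_force": force on the tool from outside, world axes, zero at the start; "moment": the same for the moment, N m; "grip_width": finger opening in mm.
Only numpy, scipy, OpenCV 4.12 (cv2) and the standard library are available. Lean on these libraries where they do the work, as an engineer would, in place of code of your own. Each camera call takes 0.05 s, during which the arm holds its last target. There are 200 camera calls.

### The job

Clear the cups off the playing field: gently stand the glass cup that is on the cork coaster on the aluminium tray beside the other cup and let go of it. Then slide the tray along the table (its upright tab is the handle), without lifting it, into the lane under the overhanging wooden shelf until it is fully home against the stop at the back, both cups still standing on it. Do not tip a cup, and leave the canister and the striker where they are.

Things in the scene. Friction and masses are not known exactly. Their poses are not given: they have to be found in the camera images.
- tray: Loose square aluminium tray, 150 x 150 mm, rim 18 mm high, walls and floor 5 mm thick, 0.3 kg. Origin: centre of its underside, z up; +x points away from its grip tab, roughly to the bay at the start. Cups stand on the half away from the tab: about x = +28 mm, y = +-35 mm; one is already at y = +35 mm.
- tray_grip (a point): Centre of the tray's upright aluminium grip tab, 46 mm above the tray's underside, at x = -52 mm, y = 0 in the tray's frame (the edge nearest the robot). The tab is 36 mm long (tray's x), 14 mm thick (tray's y) and its top is 60 mm above the underside. Axes as the tray.
- cup_a: One of two identical straight glass cups, diameter 58 mm, height 90 mm, wall 4 mm, open at the top. Origin: centre of its underside, z up. One cup starts on the tray (on its +y half), the other on the coaster; which is which varies.
- cup_b: The other glass cup, the same as cup_a: diameter 58 mm, height 90 mm, origin at the centre of its underside.
- coaster: Fixed cork disc, diameter 100 mm, 5 mm thick; the cup to be moved stands on its centre. Origin: centre of its underside.
- bay: Fixed beech shelf bay over a lane. Origin, on the table: where the centre of the tray's underside is when fully home; x points into the bay. Guide rails 20 mm high, 158 mm apart inside, run from x = -65 to the stop, a 25 mm high bar with its face at x = +75 mm. Side panels under the board, inner faces at y = +-91 mm, begin at x = -15 mm.
- bay_mouth (a point): Middle of the lane's flared mouth, on the table, at x = -98 mm in the bay's frame; the flared rail ends are about 184 mm apart here and narrow to 158 mm at x = -65 mm.
- bay_edge (a point): Middle of the front lower edge of the overhanging board, at x = -57 mm, z = 140 mm in the bay's frame. The board reaches back to x = +87 mm and to y = +-103 mm, a flat box and a low tin on top. With the tray home the tab's centre is 5 mm inside this edge, so hold it with the tool tilted 35 to 45 degrees, fingers pointing down and into the bay.
- canister: White ceramic canister with a screw top, diameter 72 mm, height 107 mm, a bystander. Origin: centre of its underside.
- striker: Purple acrylic striker disc, diameter 66 mm, 12 mm thick, a bystander lying on the table. Origin: centre of its underside.

How it is judged (in metres and radians):
On the way, in this order (a step that is already met when the one before it is completed fails the run):
1. both cups stand on the tray, released (x of cup_a in the frame of tray between -0.06 and 0.06 m and y of cup_a in the frame of tray between -0.06 and 0.06 m and z of cup_a in the frame of tray between 0 and 0.012 m and angle between each of cup_a, cup_b's own z axis and vertical below 0.1 rad and linear speed of each of cup_a, cup_b below 0.03 m/s and x of cup_b in the frame of tray between -0.06 and 0.06 m and y of cup_b in the frame of tray between -0.06 and 0.06 m and z of cup_b in the frame of tray between 0 and 0.012 m and contact force between the fingers and cup_a below 0.05 N and contact force between the fingers and cup_b below 0.05 N), for 0.2 s.
2. the tray is fully home in the bay (x of tray in the frame of bay between -0.006 and 0.006 m and y of tray in the frame of bay between -0.007 and 0.007 m and angle between the x axis of tray and the x axis of bay, either way round below 0.07 rad and height (world z) of tray below 0.005 m and angle between tray's own z axis and vertical below 0.05 rad), for 0.2 s.
At the end, for the whole second after the job is handed in: The tray is fully home in the bay (centre within 6 mm of the home point along the lane and 7 mm across it, turned less than 4 degrees, flat on the table) and at rest; both cups stand upright (within 6 degrees) on the tray's floor at rest (all of step 2 and x of cup_a in the frame of tray between -0.06 and 0.06 m and y of cup_a in the frame of tray between -0.06 and 0.06 m and z of cup_a in the frame of tray between 0 and 0.012 m and angle between each of cup_a, cup_b's own z axis and vertical below 0.1 rad and linear speed of each of cup_a, cup_b below 0.03 m/s and x of cup_b in the frame of tray between -0.06 and 0.06 m and y of cup_b in the frame of tray between -0.06 and 0.06 m and z of cup_b in the frame of tray between 0 and 0.012 m and linear speed of tray below 0.02 m/s); the robot touches nothing.
It fails at once if a cup is tipped by more than 30 degrees (angle between any of cup_a, cup_b's own z axis and vertical above 0.52 rad).
It fails at once if a cup is banged down on the tray (over 40 N) (contact force between any of cup_a, cup_b and tray above 40 N).
It fails at once if the tray is lifted more than 20 mm (height (world z) of tray above 0.02 m).
It fails at once if the canister or the striker is moved by more than 20 mm (distance of any of canister, striker from where it was at the start of the episode above 0.02 m).
It also fails if it takes over 72 s, if anything falls off the work surface, if the arm or the gripper's body presses on something with over 40 N, if the wrist force passes 120 N, or if a joint passes its speed limit or range.

## Working session

There is one attempt and no reset: what is moved stays moved. The work goes in short steps, Python scripts to look and compute and a shell command to move; the robot and the scene stay as the last step left them, time stands still between calls to the robot, and variables do not carry over. Pictures are saved under pics/ and viewed, about 8 in all and at most 12, crops included, and the job is handed in when it is done.

```bash
ls; mkdir -p pics; cat > h.py <<'E'
import numpy as np,cv2
from plant import get_obs,capture,bot,spot_in
def find(cam,names):
    c=capture(cam);T=np.array(c["cam_to_world"])
    for n in names:
        for d in spot_in(n,cam)[:3]:
            p=T@np.r_[d["xyz"],1]; print(cam,n,round(d["score"],2),p[:3].round(0))
    return c
def save(c,name): cv2.imwrite("pics/"+name,c["img"][:,:,::-1])
def proj(c,p):
    T=np.linalg.inv(np.array(c["cam_to_world"]));q=T@np.r_[p,1]
    return c["cx"]+c["fx"]*q[0]/-q[2], c["cy"]-c["fy"]*q[1]/-q[2]
def onplane(c,u,v,z):
    T=np.array(c["cam_to_world"]);d=T[:3,:3]@np.array([(u-c["cx"])/c["fx"],-(v-c["cy"])/c["fy"],-1]);o=T[:3,3]
    return o+d*(z-o[2])/d[2]
E
python3 - <<'E'
from h import *
N=["tray","tray_grip","cup_a","coaster","bay","bay_mouth","bay_edge","canister","striker"]
for cam in("scene","side"):
    c=find(cam,N);save(c,cam+"1.png");print(c["fx"],c["cx"],np.array(c["cam_to_world"]).round(2).tolist(),[k for k in c])
E
```

```text
pics
scene tray 0.61 [463.   7.   6.]
scene tray_grip 0.63 [462.   8.   8.]
scene tray_grip 0.63 [787. -44. 157.]
scene cup_a 0.76 [579. 338.  62.]
scene cup_a 0.74 [529.  69.  69.]
scene coaster 0.69 [584. 332.   1.]
scene bay 0.61 [786. -45. 157.]
scene bay_mouth 0.57 [784. -44. 149.]
scene bay_edge 0.9 [787. -44. 156.]
scene canister 0.94 [488. 242.  72.]
scene striker 0.75 [ 473. -277.   12.]
scene striker 0.58 [463.   7.   7.]
430.77343751106866 315.4495203050816 [[0.11, -0.68, 0.73, 1315.11], [0.99, 0.06, -0.09, -73.65], [0.02, 0.73, 0.68, 773.92], [0.0, 0.0, 0.0, 1.0]] ['img', 'fx', 'fy', 'cx', 'cy', 'cam_to_world']
side tray 0.74 [463.  32.   6.]
side tray 0.45 [737.  23. 156.]
side tray_grip 0.63 [461.  33.   8.]
side cup_a 0.96 [507.  82.  70.]
side cup_a 0.61 [555. 348.  65.]
side coaster 0.62 [547. 372.   7.]
side coaster 0.53 [ 465. -274.   12.]
side bay 0.85 [737.  22. 156.]
side bay_mouth 0.6 [737.  24. 156.]
side bay_edge 0.83 [734.  21. 156.]
side canister 0.94 [448. 272.  82.]
side striker 0.55 [ 466. -272.   11.]
507.7986473228857 316.1028787829778 [[-0.85, 0.36, -0.39, 63.86], [-0.53, -0.56, 0.64, 884.55], [0.01, 0.75, 0.67, 1013.94], [0.0, 0.0, 0.0, 1.0]] ['img', 'fx', 'fy', 'cx', 'cy', 'cam_to_world']
```

View pics/scene1.png

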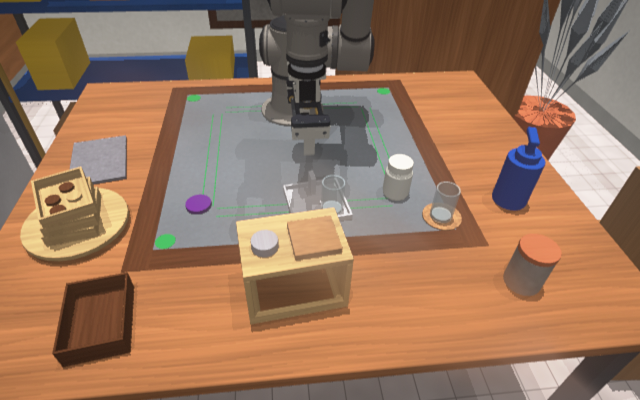

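View pics/side1.png

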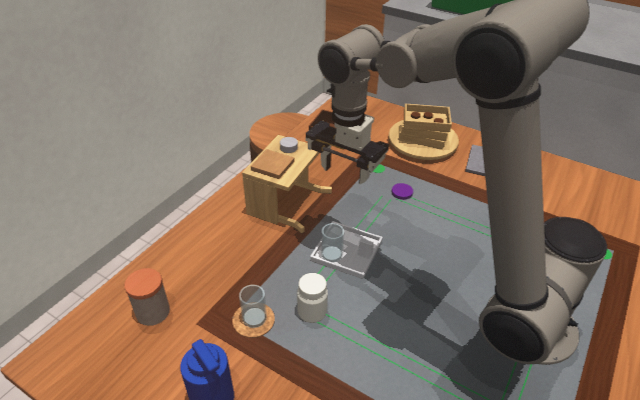

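Both pictures agree with the networks. The tray is at the centre (scene ~317,200), with the cup on it at 333,190. The coaster cup is at 445,205, the canister at 398,178 and the bay in front at 293,260. Next I'll enlarge these areas to get edges.

```bash
python3 - <<'E'
import cv2
a=cv2.imread("pics/scene1.png")[165:325,225:475];b=cv2.imread("pics/side1.png")[130:335,225:425]
cv2.imwrite("pics/s2.png",cv2.resize(a,None,fx=3.2,fy=3.2,interpolation=2));cv2.imwrite("pics/d2.png",cv2.resize(b,None,fx=2.9,fy=2.9,interpolation=2))
E
```

```text
(no output)
```

View pics/s2.png

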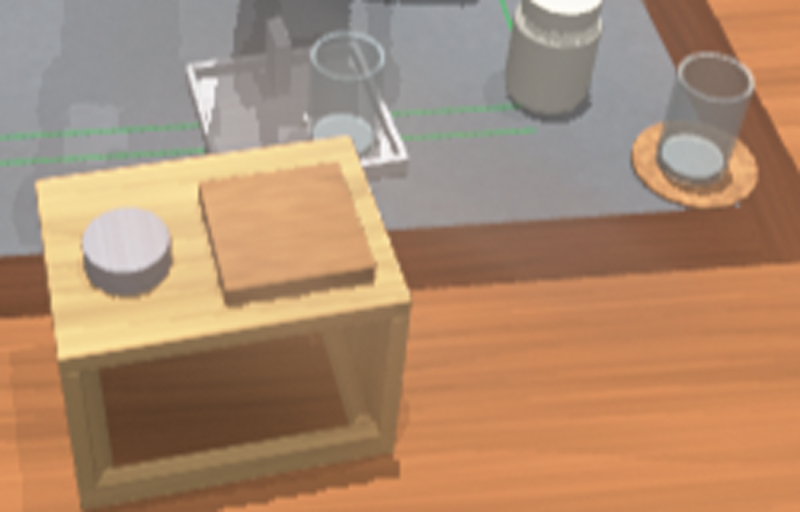

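View pics/d2.png

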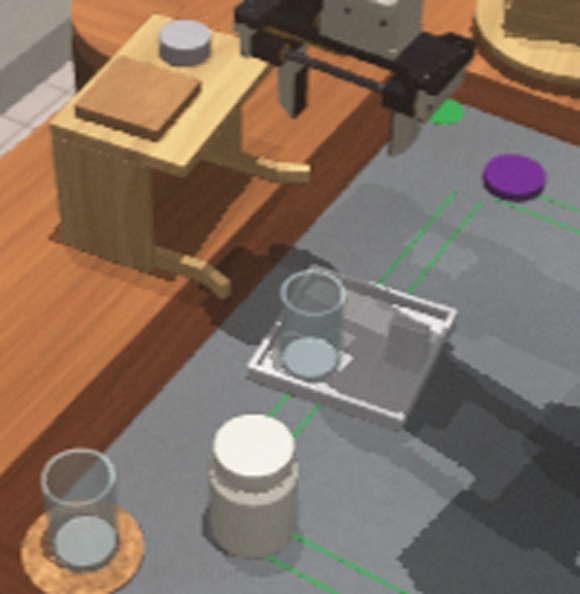

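```bash
cat >> h.py <<'E'
def pr(l,p): print(l,np.array(p)[:3].round(0))
E
python3 - <<'E'
from h import *
S=capture("scene");D=capture("side")
s=lambda u,v,z:onplane(S,u/3.2+225,v/3.2+165,z)
d=lambda u,v,z:onplane(D,u/2.9+225,v/2.9+130,z)
for n,u,v,z in[("tray near-y",188,65,18),("near+y",352,42,18),("far+y",405,157,18),("board near-y",37,183,156),("near+y",350,138,156),("far+y",410,298,156),("far-y",60,357,156),("coaster",694,165,5),("cuprim",715,78,95),("cupbase",693,158,5),("traycup rim",347,55,95),("canister top",562,0,107),("bay far bottom +y",395,455,0),("bay far bot -y",82,505,0)]: pr("S "+n,s(u,v,z))
for n,u,v,z in[("tray far+y",250,368,18),("near+y",404,420,18),("near-y",455,313,18),("far-y",312,270,18),("board far+y",55,125,156),("near+y",183,168,156),("near-y",270,65,156),("far-y",155,15,156),("coaster",82,547,5),("cuprim",80,480,95),("traycup rim",313,294,95),("canister top",254,443,107),("rail end +y",222,290,15),("rail end -y",300,178,15),("panel near bot +y",152,270,0)]: pr("D "+n,d(u,v,z))
E
```

```text
S tray near-y [425. -52.  18.]
S near+y [407.  90.  18.]
S far+y [552. 112.  18.]
S board near-y [ 694. -156.  156.]
S near+y [670.  45. 156.]
S far+y [808.  61. 156.]
S far-y [ 832. -140.  156.]
S coaster [568. 345.   5.]
S cuprim [565. 342.  95.]
S cupbase [560. 347.   5.]
S traycup rim [515.  68.  95.]
S canister top [476. 244. 107.]
S bay far bottom +y [810.  63.   0.]
S bay far bot -y [ 828. -141.    0.]
D tray far+y [547. 115.  18.]
D near+y [400.  93.  18.]
D near-y [422. -50.  18.]
D far-y [566. -26.  18.]
D board far+y [799.  63. 156.]
D near+y [663.  49. 156.]
D near-y [ 681. -129.  156.]
D far-y [ 827. -138.  156.]
D coaster [563. 347.   5.]
D cuprim [558. 346.  95.]
D traycup rim [511.  70.  95.]
D canister top [459. 249. 107.]
D rail end +y [626.  42.  15.]
D rail end -y [ 650. -142.   15.]
D panel near bot +y [708.  44.  -0.]
```

```bash
python3 - <<'E'
from h import *
o=get_obs();print(o)
from scipy.spatial.transform import Rotation as R
print(R.from_euler('xyz',o['tcp_rot']).as_matrix().round(3))
c=capture("wrist");print(c["fx"],np.array(c["cam_to_world"]).round(2).tolist())
E
```

```text
{'time': 1.1, 'joint_positions': array([-1.46017605e-01,  3.41970003e-01,  1.52410633e+00, -4.44440662e-05,
        1.27540747e+00, -1.45977678e-01]), 'dq': array([ 2.43551053e-04,  5.19215254e-04, -1.40369663e-03, -8.33734888e-04,
        2.58069585e-05,  8.83470328e-04]), 'tau': array([-4.54080655e-04, -4.31145644e+01, -2.44479275e+01,  7.18140719e-02,
        4.84922295e-02, -2.86721558e-06]), 'tool_pos': array([ 5.25009315e+02, -1.07834010e-03,  2.48753874e+02]), 'tcp_rot': array([3.14149115e+00, 5.79013134e-05, 1.57076933e+00]), 'contact_force': array([ 0.34019168, -1.05569342,  0.46672049]), 'moment': array([-0.01000026, -0.00616121, -0.02898244]), 'grip_width': 91.77796551104383}
[[ 0.  1.  0.]
 [ 1. -0. -0.]
 [-0.  0. -1.]]
309.70691628693146 [[1.0, 0.0, -0.0, 524.9], [-0.0, 0.96, 0.28, 74.85], [0.0, -0.28, 0.96, 385.13], [0.0, 0.0, 0.0, 1.0]]
```

```bash
python3 -m handwheel '[[[4,20,-5],[0,0,0.0145]],[[4,36,-5],[0,0,0.0145]],[[4,40,-5],[0,0,0.0145]],[[4,40,-5],[0,0,0.0145]],[[4,40,-5],[0,0,0.0145]],[[4,40,-5],[0,0,0.0145]],[[4,40,-5],[0,0,0.0145]],[[4,40,-5],[0,0,0.0145]],[[4,30,-5],[0,0,0.0145]],[[1,20,-5],[0,0,0.0145]],[[0,0,0],[0,0,0]],[[0,0,0],[0,0,0]]]' 0
python3 - <<'E'
from h import *
c=find("wrist",["cup_a","coaster"]);save(c,"w1.png");print(get_obs()["tool_pos"])
T=np.linalg.inv(c["cam_to_world"])
def pf(p):
    q=T@np.r_[p,1];x,y,z=q[0],-q[1],-q[2];r=np.hypot(x,y);t=np.arctan2(r,z);return c["cx"]+c["fx"]*t*x/r,c["cy"]+c["fy"]*t*y/r
im=c["img"][:,:,::-1].copy()
for z,r,col in((95,29,(0,0,255)),(5,50,(0,255,0))):
    for a in np.linspace(0,6.28,24): cv2.circle(im,tuple(int(round(v)) for v in pf([562+r*np.cos(a),346+r*np.sin(a),z])),1,col,-1)
cv2.imwrite("pics/w1o.png",im)
E
```

```text
time: 2.65
tool_pos: [562.1, 345.0, 198.9]
tcp_rot: [-3.142, 0.001, 1.715]
contact_force: [0.3, 0.3, -0.4]
grip_width: 92.0
wrist cup_a 0.9 [561. 334.  62.]
wrist coaster 0.93 [560. 372.   9.]
[562.3661088  344.98394425 199.28059048]
```

View pics/w1o.png

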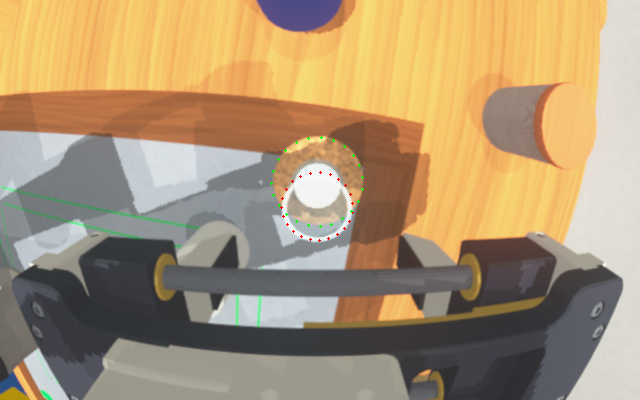

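The overlaid rim and coaster circles match the picture to about 2 px, with the cup rim at 318,206. Descending to grip.

```bash
python3 -m handwheel '[[[0,0,-20],[0,0,0]],[[0,1,-26],[0,0,0]],[[0,0,-26],[0,0,0]],[[0,0,-26],[0,0,0]],[[0,0,-18],[0,0,0]],[[0,0,-10],[0,0,0]],[[0,0,0],[0,0,0]],[[0,0,0],[0,0,0]]]' 0
python3 -m handwheel '[[[0,0,0],[0,0,0]],[[0,0,0],[0,0,0]],[[0,0,0],[0,0,0]],[[0,0,0],[0,0,0]],[[0,0,0],[0,0,0]],[[0,0,0],[0,0,0]],[[0,0,0],[0,0,0]],[[0,0,0],[0,0,0]]]' 1
```

```text
time: 3.8
tool_pos: [562.6, 347.3, 73.8]
tcp_rot: [3.14, -0.001, 1.716]
contact_force: [0.0, -0.1, 0.1]
grip_width: 91.7
time: 4.8
tool_pos: [562.0, 347.0, 72.8]
tcp_rot: [3.142, 0.0, 1.716]
contact_force: [-1.2, -0.8, 0.7]
grip_width: 56.5
```

```bash
python3 -m handwheel '[[[0,0,8],[0,0,0]],[[0,0,15],[0,0,0]],[[0,0,26],[0,0,0]],[[0,0,30],[0,0,0]],[[0,0,28],[0,0,0]],[[0,0,18],[0,0,0]],[[0,-5,5],[0,0,0]]]' 1
python3 -m handwheel '[[[0,-10,0],[0,0,0]],[[-4,-20,0],[0,0,0]],[[-4,-35,0],[0,0,0]],[[-5,-40,0],[0,0,0]],[[-5,-40,0],[0,0,0]],[[-5,-40,0],[0,0,0]],[[-5,-40,0],[0,0,0]],[[-5,-40,0],[0,0,0]],[[-5,-35,0],[0,0,0]],[[-5,-25,0],[0,0,0]],[[0,-15,0],[0,0,0]],[[0,-2,0],[0,0,0]]]'
python3 -m handwheel '[[[0,0,0],[0,0,0]],[[0,0,0],[0,0,0]],[[0,0,0],[0,0,0]]]'
python3 - <<'E'
from h import *
c=find("wrist",["cup_a","tray","tray_grip"]);o=get_obs();print(o["tool_pos"],o["grip_width"])
T=np.linalg.inv(c["cam_to_world"])
def pf(p):
    q=T@np.r_[p,1];x,y,z=q[0],-q[1],-q[2];r=np.hypot(x,y);t=np.arctan2(r,z);return c["cx"]+c["fx"]*t*x/r,c["cy"]+c["fy"]*t*y/r
im=c["img"][:,:,::-1].copy();w=.145;M=np.array([[np.cos(w),-np.sin(w)],[np.sin(w),np.cos(w)]])
for a,b in(((-75,-75),(75,-75)),((75,-75),(75,75)),((75,75),(-75,75)),((-75,75),(-75,-75)),((-70,-7),(-34,-7)),((-70,7),(-34,7))):
    for t in np.linspace(0,1,20):
        p=M@(np.array(a)*(1-t)+np.array(b)*t)+[486,32]; z=18 if abs(a[1])>10 else 60
        cv2.circle(im,tuple(int(round(v)) for v in pf([*p,z])),1,(0,0,255),-1)
cc=M@[28,35]+[486,32]
for a in np.linspace(0,6.28,24): cv2.circle(im,tuple(int(round(v)) for v in pf([cc[0]+29*np.cos(a),cc[1]+29*np.sin(a),95])),1,(0,255,0),-1)
cv2.imwrite("pics/w2.png",im)
E
```

```text
time: 5.68
tool_pos: [562.5, 342.4, 205.2]
tcp_rot: [3.138, -0.001, 1.716]
contact_force: [-0.2, -0.7, -1.3]
grip_width: 56.1
time: 7.18
tool_pos: [518.9, -0.7, 202.4]
tcp_rot: [-3.141, -0.0, 1.714]
contact_force: [0.6, -0.8, -1.0]
grip_width: 56.0
time: 7.55
tool_pos: [519.0, 0.7, 202.7]
tcp_rot: [3.142, -0.0, 1.717]
contact_force: [0.6, 0.6, -0.6]
grip_width: 56.2
wrist cup_a 0.88 [511.  70.  41.]
wrist cup_a 0.73 [519.  15. 200.]
wrist tray 0.58 [465.  29.   8.]
wrist tray_grip 0.91 [470.  26.   7.]
[5.19030402e+02 2.49464635e-01 2.02754725e+02] 56.09527228329639
```

View pics/w2.png

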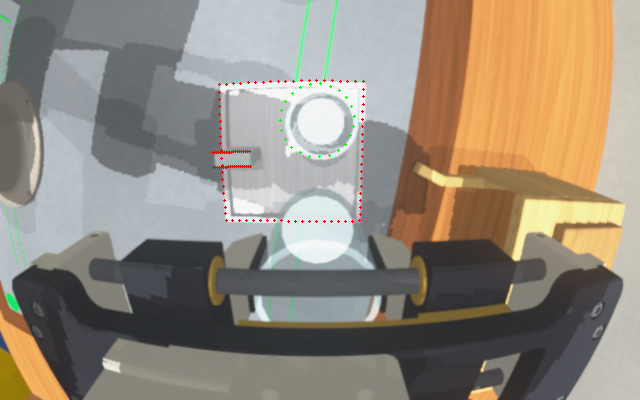

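The tray outline and the standing cup's rim (321,121) match the model to about 3 px, roughly 3 mm. Now lowering the cup.

```bash
python3 -m handwheel '[[[0,0,-10],[0,0,0]],[[0,0,-20],[0,0,0]],[[0,0,-26],[0,0,0]],[[0,0,-26],[0,0,0]],[[0,0,-20],[0,0,0]],[[0,0,-12],[0,0,0]],[[0,0,-6],[0,0,0]],[[0,0,-3],[0,0,0]],[[0,0,0],[0,0,0]],[[0,0,0],[0,0,0]]]' 1
python3 -m handwheel '[[[0,0,-1.5],[0,0,0]],[[0,0,-1],[0,0,0]],[[0,0,-1],[0,0,0]],[[0,0,-1],[0,0,0]],[[0,0,0],[0,0,0]],[[0,0,0],[0,0,0]]]'
```

```text
time: 9.0
tool_pos: [519.4, -0.0, 80.3]
tcp_rot: [3.14, 0.0, 1.716]
contact_force: [0.5, 0.1, -0.8]
grip_width: 56.2
time: 9.75
tool_pos: [519.0, 0.0, 75.2]
tcp_rot: [3.142, 0.0, 1.716]
contact_force: [-0.3, -0.1, -1.2]
grip_width: 56.0
```

```bash
python3 -m handwheel '[[[0,0,-1],[0,0,0]],[[0,0,-0.5],[0,0,0]],[[0,0,-0.5],[0,0,0]],[[0,0,0],[0,0,0]],[[0,0,0],[0,0,0]]]'
python3 -m handwheel '[[[0,0,-0.5],[0,0,0]],[[0,0,-0.5],[0,0,0]],[[0,0,0],[0,0,0]],[[0,0,0],[0,0,0]]]'
```

```text
time: 10.38
tool_pos: [519.0, 0.0, 73.3]
tcp_rot: [3.141, 0.0, 1.716]
contact_force: [-0.5, 0.5, -1.4]
grip_width: 56.3
time: 10.88
tool_pos: [519.0, -0.0, 72.7]
tcp_rot: [3.141, 0.0, 1.716]
contact_force: [-3.1, 0.4, 5.4]
grip_width: 56.2
```

```bash
python3 -m handwheel '[[[0,0,0],[0,0,0]],[[0,0,0],[0,0,0]],[[0,0,0],[0,0,0]],[[0,0,0],[0,0,0]],[[0,0,0],[0,0,0]],[[0,0,0],[0,0,0]],[[0,0,0],[0,0,0]]]' 0
python3 -m handwheel '[[[0,0,6],[0,0,0]],[[0,0,15],[0,0,0]],[[0,0,26],[0,0,0]],[[0,0,30],[0,0,0]],[[0,0,30],[0,0,0]],[[0,0,20],[0,0,0]],[[0,0,0],[0,0,0]],[[0,0,0],[0,0,0]]]'
python3 - <<'E'
from h import *
D=find("side",["cup_a","tray"]);save(D,"side2.png")
cv2.imwrite("pics/d3.png",cv2.resize(D["img"][130:335,225:425,::-1],None,fx=2.9,fy=2.9,interpolation=2))
E
```

```text
time: 11.75
tool_pos: [519.0, 0.0, 72.2]
tcp_rot: [3.141, 0.0, 1.716]
contact_force: [-0.4, -0.5, 0.5]
grip_width: 92.0
time: 12.75
tool_pos: [518.6, 0.1, 198.9]
tcp_rot: [-3.141, -0.0, 1.716]
contact_force: [0.1, 0.5, -0.7]
grip_width: 91.8
side cup_a 0.85 [507.  80.  69.]
side cup_a 0.62 [509.   0.  77.]
side tray 0.69 [456.  41.   6.]
```

View pics/d3.png

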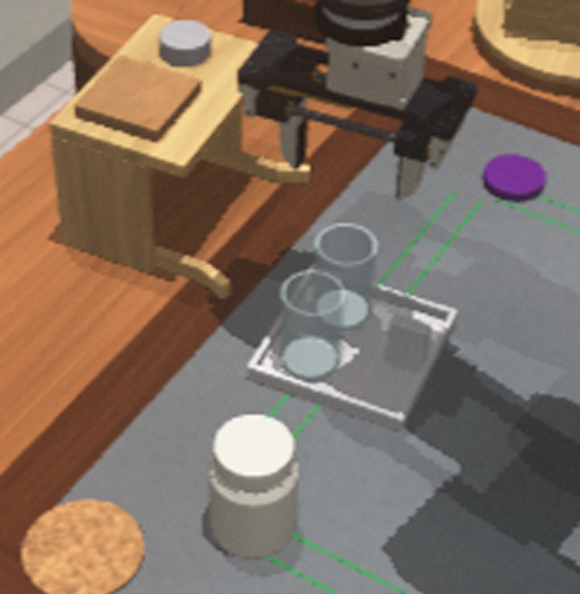

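Both cups stand on the tray, with rims at crop pixels (313,292) and (346,244), and the coaster is empty. Next I turn and tilt the tool, then approach the tab.

```bash
python3 -m handwheel '[[[-9,3,0],[0,0,0.1745]],[[-9,3,0],[0,0,0.1745]],[[-9,3,0],[0,0,0.1745]],[[-9,3,0],[0,0,0.1745]],[[-9,3,0],[0,0,0.1745]],[[-9,3,0],[0,0,0.1745]],[[-9,3,0],[0,0,0.1745]],[[-9,3,0],[0,0,0.1745]],[[-9,3,0],[0,0,0.1745]],[[0,0,0],[0,0,0]]]' 0
python3 -m handwheel '[[[0,0,-8],[0.0202,-0.138,0]],[[0,0,-8],[0.0202,-0.138,0]],[[0,0,-8],[0.0202,-0.138,0]],[[0,0,-8],[0.0202,-0.138,0]],[[0,0,-8],[0.0202,-0.138,0]],[[0,0,0],[0,0,0]],[[0,0,0],[0,0,0]]]'
python3 - <<'E'
from h import *
from scipy.spatial.transform import Rotation as R
o=get_obs();print(o["tool_pos"],o["joint_positions"].round(2));print(R.from_euler('xyz',o['tcp_rot']).as_matrix().round(3))
D=find("side",["tray_grip","tray","cup_a"]);S=find("scene",["tray_grip"])
a=cv2.resize(D["img"][180:290,270:400,::-1],None,fx=3.07,fy=3.07,interpolation=2)
b=cv2.resize(S["img"][130:250,250:380,::-1],None,fx=3.07,fy=3.07,interpolation=2)
h=max(a.shape[0],b.shape[0]);a=cv2.copyMakeBorder(a,0,h-a.shape[0],0,0,0)
b=cv2.copyMakeBorder(b,0,h-b.shape[0],0,0,0);cv2.imwrite("pics/tab.png",np.hstack([a,b]))
w=.145;M=np.array([[np.cos(w),-np.sin(w)],[np.sin(w),np.cos(w)]]);p=M@[-52,0]+[487,32]
print(np.array(proj(D,[*p,60])),np.array(proj(S,[*p,60])))
E
```

```text
time: 14.15
tool_pos: [437.5, 27.2, 198.8]
tcp_rot: [3.141, -0.001, -2.998]
contact_force: [-0.3, -0.4, -0.3]
grip_width: 92.1
time: 15.02
tool_pos: [442.0, 39.3, 170.2]
tcp_rot: [3.103, 0.569, -2.991]
contact_force: [0.5, 0.1, 0.0]
grip_width: 91.8
[442.0059088   39.26253906 170.2415445 ] [-0.26  0.1   2.29  0.82  0.35 -2.71]
[[-0.833 -0.17   0.527]
 [-0.126  0.985  0.119]
 [-0.539  0.032 -0.842]]
side tray_grip 0.69 [453.  43.  10.]
side tray 0.82 [455.  41.   6.]
side cup_a 0.93 [511.  -0.  77.]
side cup_a 0.63 [506.  84.  67.]
scene tray_grip 0.94 [474.  31.   8.]
scene tray_grip 0.7 [487. 241.  73.]
[366.03260539 241.66450816] [312.54761114 174.04522069]
```

View pics/tab.png

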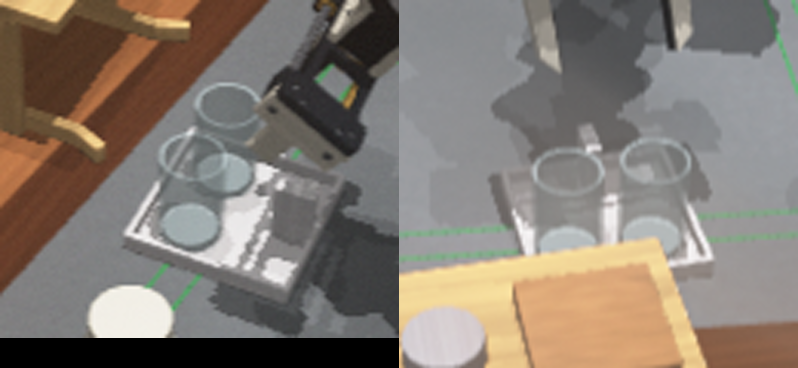

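The tab top sits where predicted (side 366,242; scene 312,172). At this radius joint 5 is near its limit, so a 40° tilt isn't reachable here. I'll pull the tray with the tool nearly vertical first and regrip tilted farther out.

```bash
cat >> h.py <<'E'
from scipy.spatial.transform import Rotation as R
def goal(g,yaw,tilt,n):
    "grasp point g, tray-aligned yaw, tilt deg: total shift and per-row turn"
    o=get_obs();c,s=np.cos(yaw),np.sin(yaw);t=np.radians(tilt)
    z=np.array([np.sin(t)*c,np.sin(t)*s,-np.cos(t)]);y=np.array([-s,c,0]);M=np.c_[np.cross(y,z),y,z]
    r=(R.from_matrix(M)*R.from_euler('xyz',o['tcp_rot']).inv()).as_rotvec()
    print("shift",(np.array(g)-3*z-o['tool_pos']).round(1),"turn",r.round(3),"per row",(r/n).round(4),"q",o['joint_positions'].round(2))
E
python3 -c "
from h import *
goal([435.6,24.5,46],.145,10,3)"
```

```text
shift [  -6.6  -15.2 -121.3] turn [-0.094  0.386 -0.021] per row [-0.0312  0.1287 -0.007 ] q [-0.26  0.09  2.29  0.83  0.35 -2.72]
```

```bash
python3 -m handwheel '[[[-1,-3,0],[-0.016,0.064,-0.0035]],[[-1,-3,0],[-0.016,0.064,-0.0035]],[[-1,-3,0],[-0.016,0.064,-0.0035]],[[-1,-3,0],[-0.016,0.064,-0.0035]],[[-1,-2,0],[-0.016,0.064,-0.0035]],[[-1,-1,0],[-0.016,0.064,-0.0035]],[[0,0,0],[0,0,0]],[[0,0,0],[0,0,0]]]' 0
python3 -c "
from h import *
goal([435.6,24.5,46],.145,10,4)"
```

```text
time: 16.32
tool_pos: [435.2, 24.7, 169.8]
tcp_rot: [-3.139, 0.177, -2.996]
contact_force: [-0.8, 0.6, 0.3]
grip_width: 91.7
shift [-1.000e-01 -3.000e-01 -1.209e+02] turn [ 0.002  0.002 -0.001] per row [ 0.0005  0.0006 -0.0002] q [-0.15  0.19  2.    0.07  0.78 -1.92]
```

Good, pose reached. Descending onto the tab and closing.

```bash
python3 -m handwheel '[[[0,0,-15],[0,0,0]],[[0,0,-25],[0,0,0]],[[0,0,-28],[0,0,0]],[[0,0,-25],[0,0,0]],[[0,0,-18],[0,0,0]],[[0,0,-10],[0,0,0]],[[0,0,0],[0,0,0]],[[0,0,0],[0,0,0]]]' 0
python3 -c "
from h import *
goal([435.6,24.5,46],.145,10,4)"
```

```text
time: 17.32
tool_pos: [435.9, 24.5, 49.7]
tcp_rot: [-3.139, 0.177, -2.996]
contact_force: [0.1, 0.7, 0.2]
grip_width: 92.0
shift [-0.8 -0.1 -0.7] turn [ 0.002  0.003 -0.   ] per row [ 0.0006  0.0008 -0.0001] q [-0.15  0.42  2.14  0.12  0.41 -1.98]
```

```bash
python3 -m handwheel '[[[0,0,0],[0,0,0]],[[0,0,0],[0,0,0]],[[0,0,0],[0,0,0]],[[0,0,0],[0,0,0]],[[0,0,0],[0,0,0]],[[0,0,0],[0,0,0]],[[0,0,0],[0,0,0]],[[0,0,0],[0,0,0]],[[0,0,0],[0,0,0]],[[0,0,0],[0,0,0]]]' 1
python3 - <<'E'
from h import *
print(get_obs()["joint_positions"].round(2))
D=find("side",["cup_a","tray_grip"]);cv2.imwrite("pics/d4.png",cv2.resize(D["img"][130:335,225:425,::-1],None,fx=2.9,fy=2.9,interpolation=2))
E
```

```text
time: 18.58
tool_pos: [435.6, 24.5, 49.1]
tcp_rot: [-3.139, 0.176, -2.996]
contact_force: [0.9, -1.1, -1.6]
grip_width: 13.8
[-0.15  0.42  2.14  0.12  0.41 -1.98]
side cup_a 0.93 [510.   0.  77.]
side cup_a 0.55 [509.  84.  69.]
side tray_grip 0.74 [463.  78.   8.]
```

```bash
python3 -m handwheel '[[[1,-3,0],[0,0,-0.002]],[[3,-7,0],[0,0,-0.003]],[[5,-11,0],[0,0,-0.003]],[[7,-14,0],[0,0,-0.003]],[[8,-15,0],[0,0,-0.003]],[[9,-15,0],[0,0,-0.003]],[[10,-14,0],[0,0,-0.003]],[[10,-11,0],[0,0,-0.003]],[[9,-7,0],[0,0,-0.003]],[[6,-3,0],[0,0,-0.002]],[[3,0,0],[0,0,0]],[[1,0,0],[0,0,0]]]' 1
python3 -m handwheel '[[[0,0,0],[0,0,0]],[[0,0,0],[0,0,0]],[[0,0,0],[0,0,0]]]'
python3 - <<'E'
from h import *
print(get_obs()["joint_positions"].round(2))
D=find("side",["cup_a","tray_grip"]);cv2.imwrite("pics/d4.png",cv2.resize(D["img"][130:320,225:425,::-1],None,fx=3,fy=3,interpolation=2))
E
```

```text
time: 20.23
tool_pos: [505.9, -75.1, 49.1]
tcp_rot: [-3.14, 0.173, -3.023]
contact_force: [-8.5, -0.5, 10.2]
grip_width: 13.6
time: 20.6
tool_pos: [506.0, -75.1, 49.1]
tcp_rot: [-3.14, 0.174, -3.023]
contact_force: [-6.3, 0.4, 7.1]
grip_width: 14.0
[-0.34  0.52  1.93  0.15  0.54 -2.15]
side cup_a 0.97 [ 583. -103.   83.]
side cup_a 0.75 [579. -15.  66.]
side cup_a 0.48 [736.  19. 157.]
side tray_grip 0.64 [527. -27.  11.]
```

View pics/d4.png

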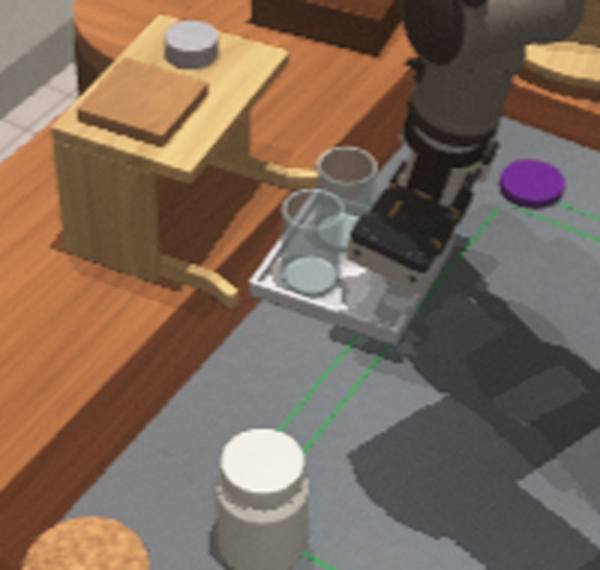

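```bash
python3 - <<'E'
from h import *
D=capture("side");d=lambda u,v,z:onplane(D,u/3+225,v/3+130,z)
w=.117;M=np.array([[np.cos(w),np.sin(w)],[-np.sin(w),np.cos(w)]])
for n,u,v,z in[("tray far+y",252,285,18),("near+y",395,333,18),("rail+y end top inner",236,290,20),("rail+y end bottom",233,303,0),("rail-y end top",314,174,20),("rail-y end bot in",316,186,0),("board near+y",190,175,156),("near-y",287,57,156)]:
  p=d(u,v,z);print(n,p.round(0),(M@(p[:2]-[732,-48])).round(0))
E
```

```text
tray far+y [618.  16.  18.] [-106.   77.]
near+y [475.  -2.  18.] [-250.   76.]
rail+y end top inner [626.  32.  20.] [-96.  92.]
rail+y end bottom [630.  31.  -0.] [-92.  91.]
rail-y end top [ 652. -153.   20.] [-92. -95.]
rail-y end bot in [ 652. -158.    0.] [ -92. -100.]
board near+y [662.  50. 156.] [-58. 105.]
near-y [ 684. -147.  156.] [-59. -93.]
```

```bash
python3 -m handwheel '[[[2,0.2,0],[0,0,0]],[[5,0.6,0],[0,0,0]],[[7,0.8,0],[0,0,0]],[[7,0.8,0],[0,0,0]],[[7,0.8,0],[0,0,0]],[[6,0.7,0],[0,0,0]],[[4,0.5,0],[0,0,0]],[[2,0.3,0],[0,0,0]],[[0,0,0],[0,0,0]]]' 1
python3 -m handwheel '[[[2,0.2,0],[0,0,0]],[[4,0.5,0],[0,0,0]],[[5,0.6,0],[0,0,0]],[[5,0.6,0],[0,0,0]],[[4,0.4,0],[0,0,0]],[[2,0.2,0],[0,0,0]],[[0,0,0],[0,0,0]]]'
python3 -c "
from h import *
print(get_obs()['joint_positions'].round(2),get_obs()['moment'])"
```

```text
time: 21.92
tool_pos: [546.5, -70.7, 49.1]
tcp_rot: [-3.14, 0.174, -3.023]
contact_force: [-5.8, -0.4, 6.3]
grip_width: 13.6
time: 22.8
tool_pos: [568.5, -68.2, 49.1]
tcp_rot: [-3.14, 0.174, -3.024]
contact_force: [-5.2, -0.1, 6.5]
grip_width: 13.7
[-0.29  0.59  1.77  0.11  0.62 -2.06] [ 0.29293583  0.50527067 -0.01666931]
```

```bash
python3 -m handwheel '[[[2,0.2,0],[0,0,0]],[[5,0.6,0],[0,0,0]],[[7,0.8,0],[0,0,0]],[[7,0.8,0],[0,0,0]],[[7,0.8,0],[0,0,0]],[[6,0.7,0],[0,0,0]],[[4,0.5,0],[0,0,0]],[[2,0.3,0],[0,0,0]],[[0,0,0],[0,0,0]]]' 1
python3 -m handwheel '[[[0,0,0],[0,0,0]],[[0,0,0],[0,0,0]],[[0,0,0],[0,0,0]],[[0,0,0],[0,0,0]],[[0,0,0],[0,0,0]]]' 0
python3 - <<'E'
from h import *
D=find("side",["cup_a"]);cv2.imwrite("pics/d5.png",cv2.resize(D["img"][130:320,225:425,::-1],None,fx=3,fy=3,interpolation=2))
o=get_obs();print(o['joint_positions'].round(2));z=R.from_euler('xyz',o['tcp_rot']).as_matrix()[:,2];g=o['tool_pos']+3*z;print(g)
goal(g,.117,38,4)
E
```

```text
time: 23.92
tool_pos: [608.6, -63.6, 49.1]
tcp_rot: [-3.14, 0.174, -3.024]
contact_force: [-4.5, -1.0, 4.3]
grip_width: 14.3
time: 24.55
tool_pos: [609.5, -63.5, 49.0]
tcp_rot: [-3.139, 0.176, -3.023]
contact_force: [0.3, 1.2, -0.5]
grip_width: 59.3
side cup_a 0.56 [ 683. -100.   85.]
side cup_a 0.55 [673.  -2.  68.]
[-0.26  0.64  1.65  0.1   0.68 -2.02]
[610.01844523 -63.41539337  46.12876248]
shift [-1.3 -0.2 -0.6] turn [ 0.059 -0.483  0.   ] per row [ 0.0148 -0.1208  0.    ] q [-0.26  0.64  1.65  0.1   0.68 -2.02]
```

View pics/d5.png

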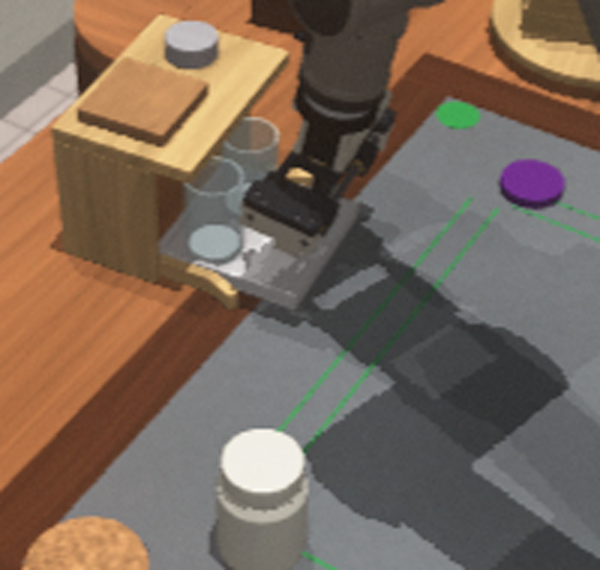

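The tray is in the lane (crop: tray from 165,250 to 365,205) and both cups stand. Before choosing the tilt I'll fit a small arm model to check what joint 5 allows here and at home.

```bash
cat > ik.py <<'E'
from h import *
from scipy.optimize import least_squares
# a,b,h,L,off : anthropomorphic arm with spherical wrist; tool z from j1,j2+j3,j4,j5
def fk(q,p):
    a,b,h,L,off,k=p
    Rz=R.from_euler('z',q[0]).as_matrix()
    s=q[1]+q[2]
    W=Rz@np.array([a*np.sin(q[1])+b*np.sin(s)+k*np.cos(s),off,h+a*np.cos(q[1])+b*np.cos(s)-k*np.sin(s)])
    A=R.from_matrix(Rz)*R.from_euler('y',s)*R.from_euler('z',q[3])*R.from_euler('y',q[4])
    z=A.apply([0,0,1]);return W+L*z,z
obs=[([-.146,.342,1.524,0,1.275],[525,0,248.7],0,0),([-.15,.19,2.0,.07,.78],[435.2,24.7,169.8],.176,.145),([-.15,.42,2.14,.12,.41],[435.9,24.5,49.7],.176,.145),
([-.34,.52,1.93,.15,.54],[506,-75.1,49.1],.174,.118),([-.29,.59,1.77,.11,.62],[568.5,-68.2,49.1],.174,.118),([-.26,.64,1.65,.1,.68],[609.5,-63.5,49],.175,.118)]
zt=lambda t,w:np.array([np.sin(t)*np.cos(w),np.sin(t)*np.sin(w),-np.cos(t)])
def res(p): return np.concatenate([np.r_[fk(q,p)[0]-P,200*(fk(q,p)[1]-zt(t,w))] for q,P,t,w in obs])
f=least_squares(res,[450,400,300,250,80,0]);print(f.x.round(1),np.abs(f.fun).max().round(1))
def ik(g,t,w):
    z=zt(t,w);best=None
    for q0 in([-.25,.8,1.5,.1,.5],[-.25,.8,1.5,1.5,.5],[-.25,.8,1.5,3,.5],[-.25,.8,1.5,-.8,.5]):
        s=least_squares(lambda q:np.r_[fk(q,f.x)[0]-(np.array(g)-3*z),300*(fk(q,f.x)[1]-z)],q0,bounds=([-2.5,-.77,.04,-1,.28],[2.5,2.02,2.7,4.14,2.66]))
        if best is None or s.cost<best.cost:best=s
    return best
for bx in(-125,-100,-85,-70,-52):
  for t in(25,32,36,40,45):
    g=[732+bx*.993,-48+bx*.117,47]; s=ik(g,np.radians(t),.117); print(bx,t,s.x.round(2),"err",round(s.cost,1))
E
python3 ik.py
```

```text
[506.8 378.2 204.5 281.7  76.8  44. ] 2.8
-125 25 [-0.31  0.59  1.86  0.56  0.34] err 0.0
-125 32 [-0.35  0.59  1.95  1.18  0.28] err 18.6
-125 36 [-0.36  0.6   2.    1.68  0.28] err 1.3
-125 40 [-0.37  0.61  2.05  2.02  0.34] err 0.0
-125 45 [-0.39  0.63  2.1   2.26  0.46] err 0.0
-100 25 [-0.29  0.62  1.8   0.49  0.36] err 0.0
-100 32 [-0.33  0.62  1.88  1.04  0.28] err 12.2
-100 36 [-0.34  0.62  1.94  1.55  0.28] err 12.0
-100 40 [-0.35  0.63  1.98  1.94  0.31] err 0.0
-100 45 [-0.37  0.65  2.04  2.23  0.43] err 0.0
-85 25 [-0.28  0.64  1.75  0.46  0.38] err 0.0
-85 32 [-0.31  0.63  1.84  0.96  0.28] err 6.6
-85 36 [-0.33  0.64  1.89  1.45  0.28] err 19.3
-85 40 [-0.33  0.64  1.94  1.88  0.3 ] err 0.0
-85 45 [-0.35  0.66  2.    2.2   0.4 ] err 0.0
-70 25 [-0.27  0.66  1.71  0.42  0.4 ] err 0.0
-70 32 [-0.29  0.65  1.8   0.9   0.28] err 1.9
-70 36 [-0.32  0.65  1.85  1.34  0.28] err 23.9
-70 40 [-0.32  0.66  1.9   1.81  0.28] err 0.0
-70 45 [-0.34  0.68  1.96  2.17  0.38] err 0.0
-52 25 [-0.26  0.68  1.66  0.39  0.42] err 0.0
-52 32 [-0.28  0.67  1.76  0.82  0.28] err 0.0
-52 36 [-0.3   0.67  1.8   1.22  0.28] err 23.8
-52 40 [-0.31  0.68  1.86  1.73  0.28] err 3.1
-52 45 [-0.32  0.69  1.91  2.12  0.36] err 0.0
```

The model (2.8 mm residual) shows 45° is reachable with the jaws flipped half a turn (j4≈2.1). I'll retreat up and back, then work out the rotation rows around the wrist singularity.

```bash
python3 -m handwheel '[[[0,0,12],[0,0,0]],[[0,0,25],[0,0,0]],[[0,0,30],[0,0,0]],[[-12,0,30],[0,0,0]],[[-25,0,30],[0,0,0]],[[-25,0,25],[0,0,0]],[[-20,0,15],[0,0,0]],[[-8,0,4],[0,0,0]],[[0,0,0],[0,0,0]],[[0,0,0],[0,0,0]]]' 0
cat >> ik.py <<'E'
print("----")
C=R.from_euler('z',np.pi/2)
def full(q):
    P,z=fk(q,f.x);s=q[1]+q[2]
    return P,R.from_euler('z',q[0])*R.from_euler('y',s)*R.from_euler('z',q[3])*R.from_euler('y',q[4])*R.from_euler('z',q[5])*C
o=get_obs();q=o['joint_positions'];P,A=full(q);print("check",P-o['tool_pos'],(A*R.from_euler('xyz',o['tcp_rot']).inv()).magnitude(),q.round(2))
t=np.pi/4;w=.118;z=zt(t,w);y=np.array([np.sin(w),-np.cos(w),0]);M=np.c_[np.cross(y,z),y,z]
g=o['tool_pos']
s=least_squares(lambda v:np.r_[full(v)[0]-g,300*(full(v)[1].as_matrix()-M).ravel()],[-.3,.6,1.9,2,.5,-.9]);e=s.x;print("target",e.round(2),s.cost)
n=18;prev=(P,A)
for i in range(1,n+1):
    c=full(q+(e-q)*i/n);dr=(c[1]*prev[1].inv()).as_rotvec();print((c[0]-prev[0]).round(0).astype(int).tolist(),dr.round(3).tolist(),np.linalg.norm(dr).round(3));prev=c
E
python3 ik.py | sed -n '/----/,$p'
```

```text
time: 25.9
tool_pos: [519.8, -63.5, 219.5]
tcp_rot: [-3.139, 0.176, -3.024]
contact_force: [0.5, -0.0, 0.4]
grip_width: 91.8
----
check [-2.4491215   0.19039471 -0.90498752] 1.5014325124067474e-16 [-0.31  0.28  1.71  0.08  0.99 -2.04]
target [-0.5   0.15  2.16  1.25  0.44 -0.11] 1.871172250875808e-26
[1, 9, -3] [0.071, -0.025, -0.146] 0.164
[1, 8, -2] [0.073, -0.021, -0.148] 0.166
[2, 7, -1] [0.075, -0.017, -0.149] 0.167
[2, 6, 0] [0.077, -0.013, -0.15] 0.169
[2, 5, 0] [0.079, -0.009, -0.151] 0.171
[2, 4, 1] [0.081, -0.006, -0.151] 0.172
[2, 3, 1] [0.084, -0.003, -0.152] 0.173
[2, 1, 1] [0.086, -0.001, -0.152] 0.175
[2, 0, 1] [0.088, 0.002, -0.152] 0.176
[1, -1, 1] [0.09, 0.003, -0.152] 0.177
[1, -2, 1] [0.093, 0.005, -0.152] 0.178
[0, -3, 1] [0.095, 0.005, -0.152] 0.179
[0, -4, 1] [0.097, 0.006, -0.151] 0.18
[-1, -5, 0] [0.099, 0.006, -0.151] 0.181
[-2, -6, 0] [0.1, 0.006, -0.151] 0.181
[-3, -7, 0] [0.102, 0.005, -0.151] 0.182
[-4, -8, -1] [0.103, 0.004, -0.151] 0.183
[-5, -8, -2] [0.104, 0.003, -0.151] 0.183
```

```bash
python3 -m handwheel '[[[1,9,-3],[0.071,-0.025,-0.146]],[[1,8,-2],[0.073,-0.021,-0.148]],[[2,7,-1],[0.075,-0.017,-0.149]],[[2,6,0],[0.077,-0.013,-0.150]],[[2,5,0],[0.079,-0.009,-0.151]],[[2,4,1],[0.081,-0.006,-0.151]],[[2,3,1],[0.084,-0.003,-0.152]],[[2,1,1],[0.086,-0.001,-0.152]],[[2,0,1],[0.088,0.002,-0.152]]]' 0
python3 -m handwheel '[[[1,-1,1],[0.090,0.003,-0.152]],[[1,-2,1],[0.093,0.005,-0.152]],[[0,-3,1],[0.095,0.005,-0.152]],[[0,-4,1],[0.097,0.006,-0.151]],[[-1,-5,0],[0.099,0.006,-0.151]],[[-2,-6,0],[0.100,0.006,-0.151]],[[-3,-7,0],[0.102,0.005,-0.151]],[[-4,-8,-1],[0.103,0.004,-0.151]],[[-5,-8,-2],[0.104,0.003,-0.151]],[[0,0,0],[0,0,0]]]'
cat >> h.py <<'E'
def goal2(g,yaw,tilt):
    o=get_obs();c,s=np.cos(yaw),np.sin(yaw);t=np.radians(tilt)
    z=np.array([np.sin(t)*c,np.sin(t)*s,-np.cos(t)]);y=np.array([s,-c,0]);M=np.c_[np.cross(y,z),y,z]
    r=(R.from_matrix(M)*R.from_euler('xyz',o['tcp_rot']).inv()).as_rotvec()
    print("shift",(np.array(g)-3*z-o['tool_pos']).round(1),"turn",r.round(3),"q",o['joint_positions'].round(2))
E
python3 -c "
from h import *
goal2([610,-63.4,46],.118,45)"
```

```text
time: 27.02
tool_pos: [535.8, -20.5, 217.3]
tcp_rot: [2.59, -0.131, 1.821]
contact_force: [-0.5, 0.3, 1.0]
grip_width: 91.4
time: 28.28
tool_pos: [522.3, -64.5, 218.2]
tcp_rot: [-3.14, -0.784, 0.116]
contact_force: [0.2, 0.8, 0.2]
grip_width: 91.8
shift [  85.6    0.8 -170.1] turn [-0.001 -0.002  0.001] q [-0.51  0.15  2.18  1.29  0.45 -0.17]
```

```bash
python3 -m handwheel '[[[12,0,-4],[0,0,0]],[[22,0.2,-12],[0,0,0]],[[22,0.2,-20],[0,0,0]],[[18,0.2,-24],[0,0,0]],[[9,0.2,-25],[0,0,0]],[[2.6,0,-25],[0,0,0]],[[0,0,-25],[0,0,0]],[[0,0,-18],[0,0,0]],[[0,0,-11],[0,0,0]],[[0,0,-6],[0,0,0]],[[0,0,0],[0,0,0]],[[0,0,0],[0,0,0]]]' 0
python3 -c "
from h import *
goal2([610,-63.4,46],.118,45)"
```

```text
time: 29.78
tool_pos: [608.5, -63.6, 49.4]
tcp_rot: [-3.141, -0.786, 0.117]
contact_force: [0.3, 0.4, -0.6]
grip_width: 91.6
shift [-0.6 -0.  -1.3] turn [-0.001  0.     0.001] q [-0.4   0.64  2.11  2.28  0.48 -1.16]
```

```bash
python3 -m handwheel '[[[0,0,-1],[0,0,0]],[[0,0,0],[0,0,0]],[[0,0,0],[0,0,0]],[[0,0,0],[0,0,0]],[[0,0,0],[0,0,0]],[[0,0,0],[0,0,0]],[[0,0,0],[0,0,0]],[[0,0,0],[0,0,0]],[[0,0,0],[0,0,0]],[[0,0,0],[0,0,0]]]' 1
python3 -m handwheel '[[[2,0.2,0],[0,0,0]],[[4,0.5,0],[0,0,0]],[[6,0.7,0],[0,0,0]],[[7,0.8,0],[0,0,0]],[[7,0.8,0],[0,0,0]],[[7,0.8,0],[0,0,0]],[[7,0.8,0],[0,0,0]],[[6,0.7,0],[0,0,0]],[[5,0.6,0],[0,0,0]],[[3,0.4,0],[0,0,0]],[[2,0.2,0],[0,0,0]],[[0,0,0],[0,0,0]]]'
```

```text
time: 31.02
tool_pos: [608.1, -63.7, 48.1]
tcp_rot: [-3.14, -0.785, 0.115]
contact_force: [-0.0, -0.1, 0.4]
grip_width: 13.8
time: 32.52
tool_pos: [664.0, -57.1, 48.1]
tcp_rot: [-3.14, -0.785, 0.116]
contact_force: [-3.9, -0.7, 2.3]
grip_width: 14.3
```

Now creep to the stop.

```bash
python3 -m handwheel '[[[1,0.1,0],[0,0,0]],[[2,0.2,0],[0,0,0]],[[2,0.2,0],[0,0,0]],[[2,0.3,0],[0,0,0]],[[1,0.1,0],[0,0,0]],[[1,0.1,0],[0,0,0]],[[0,0,0],[0,0,0]]]' 1
python3 -m handwheel '[[[1,0.1,0],[0,0,0]],[[1,0.1,0],[0,0,0]],[[1,0.1,0],[0,0,0]],[[0,0,0],[0,0,0]]]'
```

```text
time: 33.4
tool_pos: [672.9, -56.2, 48.1]
tcp_rot: [-3.14, -0.785, 0.115]
contact_force: [-4.7, -0.9, 3.7]
grip_width: 13.8
time: 33.9
tool_pos: [675.9, -55.9, 48.1]
tcp_rot: [-3.14, -0.785, 0.115]
contact_force: [-4.4, 0.8, 3.5]
grip_width: 13.8
```

```bash
python3 -m handwheel '[[[1,0.1,0],[0,0,0]],[[1,0.1,0],[0,0,0]],[[0,0,0],[0,0,0]]]' 1
python3 -m handwheel '[[[1,0.1,0],[0,0,0]],[[1,0.1,0],[0,0,0]],[[0,0,0],[0,0,0]]]'
```

```text
time: 34.28
tool_pos: [678.0, -55.7, 48.1]
tcp_rot: [-3.14, -0.785, 0.115]
contact_force: [-5.8, -0.8, 4.7]
grip_width: 13.9
time: 34.65
tool_pos: [680.0, -55.5, 48.1]
tcp_rot: [-3.14, -0.785, 0.116]
contact_force: [-4.8, -0.1, 3.5]
grip_width: 13.7
```

```bash
python3 -m handwheel '[[[1,0.1,0],[0,0,0]],[[0,0,0],[0,0,0]]]' 1
python3 -m handwheel '[[[1,0.1,0],[0,0,0]],[[0,0,0],[0,0,0]]]' 1
```

```text
time: 34.9
tool_pos: [681.0, -55.4, 48.1]
tcp_rot: [-3.14, -0.785, 0.115]
contact_force: [-4.5, -0.7, 4.3]
grip_width: 13.8
time: 35.15
tool_pos: [681.4, -55.3, 48.1]
tcp_rot: [-3.14, -0.784, 0.115]
contact_force: [-9.8, -0.7, 7.0]
grip_width: 14.1
```

```bash
python3 -m handwheel '[[[1,0.1,0],[0,0,0]],[[0,0,0],[0,0,0]],[[0,0,0],[0,0,0]]]' 1
```

```text
time: 35.52
tool_pos: [681.5, -55.3, 48.1]
tcp_rot: [-3.14, -0.783, 0.115]
contact_force: [-19.6, -1.0, 13.3]
grip_width: 13.6
```

```bash
python3 -m handwheel '[[[-0.5,0,0],[0,0,0]],[[0,0,0],[0,0,0]],[[0,0,0],[0,0,0]],[[0,0,0],[0,0,0]],[[0,0,0],[0,0,0]],[[0,0,0],[0,0,0]],[[0,0,0],[0,0,0]]]' 0
python3 -m handwheel '[[[-5,-0.6,5],[0,0,0]],[[-10,-1,10],[0,0,0]],[[-16,-2,16],[0,0,0]],[[-20,-2,20],[0,0,0]],[[-20,-2,20],[0,0,0]],[[-20,-2,20],[0,0,0]],[[-15,-2,15],[0,0,0]],[[-8,-1,8],[0,0,0]],[[0,0,0],[0,0,0]],[[0,0,0],[0,0,0]]]'
python3 - <<'E'
from h import *
D=find("side",["cup_a","tray_grip","canister","striker"]);cv2.imwrite("pics/d6.png",cv2.resize(D["img"][130:320,225:425,::-1],None,fx=3,fy=3,interpolation=2))
w=find("wrist",["cup_a","tray_grip"]);cv2.imwrite("pics/w6.png",w["img"][:,:,::-1])
E
```

```text
time: 36.4
tool_pos: [682.6, -55.2, 48.1]
tcp_rot: [-3.14, -0.785, 0.115]
contact_force: [0.3, 0.1, 0.1]
grip_width: 79.5
time: 37.65
tool_pos: [568.5, -67.8, 162.2]
tcp_rot: [-3.14, -0.785, 0.115]
contact_force: [0.7, 0.3, 0.5]
grip_width: 91.9
side cup_a 0.42 [740. -75.  21.]
side tray_grip 0.77 [687. -50.  10.]
side striker 0.78 [ 465. -273.   10.]
wrist cup_a 0.75 [696. -52.   6.]
wrist cup_a 0.68 [737. -84.  41.]
wrist cup_a 0.63 [734. -18.  40.]
wrist tray_grip 0.74 [699. -51.   7.]
```

View pics/w6.png

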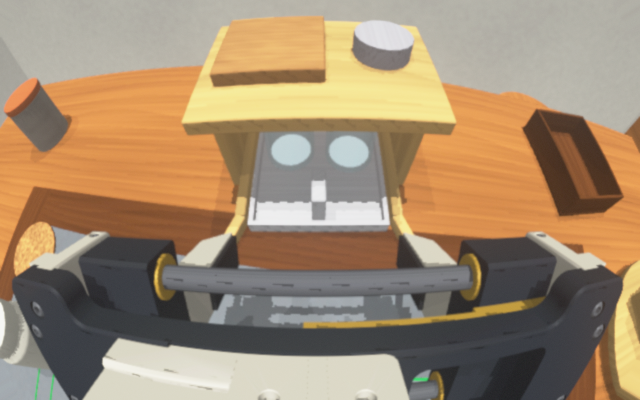

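View pics/d6.png

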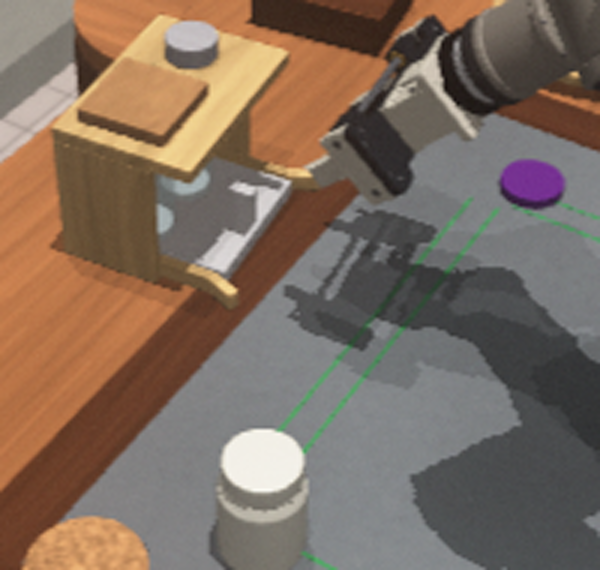

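The tray sits squared in the lane between the rails, with its tab at wrist pixel 318,195. Both cup bases look round and upright (291,150 and 349,151), the canister and striker haven't moved, and the tool is clear.

```bash
python3 -c "
from h import *
print(bot.close_job())"
```

```text
the job is handed in; nothing more can be done
None
```

I stood the coaster cup on the tray beside the other one, then slid the tray into the bay until it hit the stop. I handed the job in at about 38 s of the 72 s allowed; no verdict is reported.

**How it went:**
- **Cup:** I lowered it in small steps, with about 5 N at touchdown, and let go.
- **Tray:** I gripped the tab nearly upright to bring the tray into the lane. I then let go, re-gripped at 45° and pushed it home.
- **Tilt:** 45° is the top of the suggested range. The first tilt stalled short of 40° near a wrist joint limit, so I turned the hand half a turn.

**Last checks:**
- **Home:** The push force rose from about 5 N to 20 N in x over the last 2 mm and the tool stopped advancing. The tool was within about 4 mm of where my bay measurement puts home, which is within that measurement's error. I did not measure the tray's final position separately.
- **Cups:** The wrist picture shows the tray straight between the rails with both cup bases round and upright. The board hides the cups' upper parts.
- **Bystanders:** The striker was found within a few mm of its starting place. The network missed the canister in the last pictures, but it sits in the same place in the side view.
- **Robot:** It touches nothing, with the force reading near zero.
- **Disagreements:** The network's positions for the tray and the tab were 10–30 mm off, so I used the measured edges instead. In the last wrist picture it also reported a third "cup", which was really the tab.

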